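Close the aroma jars on the sampling counter

TASK

The customer has finished smelling the samples: close the three glass jars and the steel canister, each with its own lid (the one whose colour matches the collar round its mouth), so that every lid sits level and fully down on the rim. Press the canister's red lid until it snaps home; set the lids down rather than dropping them, leave the jars standing where they are, and do not disturb the jar with the black lid or the brass scoop.

Things in the scene. Friction and masses are not known exactly. Their poses are not given: they have to be found in the camera images.
- lid_green: Loose round lid with green disc, for jar_green, standing on its plug. Origin: centre of plug's underside, z up the axis. Upwards: pale plug, 20 mm across tapering out to 33 mm, 0 to 22 mm; disc 48 mm across, 22 to 28 mm (its underside rests on the jar's rim); brown wooden knob to grip, plain cylinder 22 mm across, 28 to 54 mm.
- lid_yellow: Loose round lid with yellow disc, for jar_yellow, standing on its plug. Origin: centre of plug's underside, z up the axis. Upwards: pale plug, 29 mm across tapering out to 43 mm, 0 to 22 mm; disc 58 mm across, 22 to 28 mm (its underside rests on the jar's rim); brown wooden knob to grip, plain cylinder 22 mm across, 28 to 54 mm.
- lid_blue: Loose round lid with blue disc, for jar_blue, standing on its plug. Origin: centre of plug's underside, z up the axis. Upwards: pale plug, 40 mm across tapering out to 55 mm, 0 to 22 mm; disc 70 mm across, 22 to 28 mm (its underside rests on the jar's rim); brown wooden knob to grip, plain cylinder 22 mm across, 28 to 54 mm.
- lid_red: Loose round snap lid with red disc, for the canister, standing on its plug. Origin: centre of plug's underside, z up the axis. Upwards: pale plug, 28 mm across widening to a 48 mm bead at 14 to 17 mm, then a 41 mm neck, 21 to 27 mm; disc 66 mm across, 27 to 33 mm (its underside rests on the rim); brown wooden knob to grip, plain cylinder 22 mm across, 33 to 59 mm.
- jar_green: Small square glass jar, 66 x 66 mm, of green dried buds; loose, open, upright, with green collar ring 49 mm across round its mouth. Origin: centre of its underside, z up. Rim 82 mm above it; round central mouth 36 mm across inside, clear to 28 mm below the rim. With its lid fully down, the lid's origin is 60 mm above this one.
- jar_yellow: Round glass jar, 74 mm across, of brown nutmegs; loose, open, upright, with yellow collar ring 60 mm across round its mouth. Origin: centre of its underside, z up. Rim 88 mm above it; round central mouth 46 mm across inside, clear to 28 mm below the rim. With its lid fully down, the lid's origin is 66 mm above this one.
- jar_blue: Large round glass jar, 88 mm across, of cinnamon sticks; loose, open, upright, with blue collar ring 72 mm across round its mouth. Origin: centre of its underside, z up. Rim 94 mm above it; round central mouth 58 mm across inside, clear to 28 mm below the rim. With its lid fully down, the lid's origin is 72 mm above this one.
- canister: Steel canister, 82 mm across; loose, open, upright, red collar ring 66 mm across. Origin: centre of underside. Rim at 90 mm; mouth 52 mm across inside, 34 mm deep, with 4 sprung ball catches standing 4.5 mm in, 6 mm below the rim. Its lid rests on them some 11 mm too high; pressed down (about 10 N) it snaps past, the force drops and it stays. Lid home: its origin 63 mm above this one.
- closed_jar: Round glass jar of nutmegs, 74 mm across and 98 mm high, already closed with a black lid. Stays where it is. Origin: centre of its underside.
- scoop: Small brass scoop with a wooden handle lying on the counter, 120 mm long, 34 mm wide, 21 mm high. Stays where it is. Origin: on the counter under the back plate of its trough, x from the handle to the trough's open end.
Things that resemble listed ones, but are neither listed nor needed, are in the scene too. Of the things that look like the lid_red, the middle-sized one is meant.

How it is judged (in metres and radians):
At the end, for the whole second after the job is handed in: Each lid is on its own jar: axis within 6 mm, within 3 mm of fully down, level within 0.08 rad; every jar upright within 0.06 rad and within 50 mm of where it began; closed jar and scoop within 30 mm of theirs; lids and jars at rest (horizontal distance between lid_green and jar_green below 0.006 m and z of lid_green in the frame of jar_green between 0.057 and 0.063 m and angle between each of lid_green, lid_yellow, lid_blue, lid_red's own z axis and vertical below 0.08 rad and angle between each of jar_green, jar_yellow, jar_blue, canister's own z axis and vertical below 0.06 rad and distance of each of jar_green, jar_yellow, jar_blue, canister from where it was at the start of the episode below 0.05 m and linear speed of each of lid_green, jar_green, lid_yellow, jar_yellow, lid_blue, jar_blue, lid_red, canister below 0.02 m/s and horizontal distance between lid_yellow and jar_yellow below 0.006 m and z of lid_yellow in the frame of jar_yellow between 0.063 and 0.069 m and horizontal distance between lid_blue and jar_blue below 0.006 m and z of lid_blue in the frame of jar_blue between 0.069 and 0.075 m and horizontal distance between lid_red and canister below 0.006 m and z of lid_red in the frame of canister between 0.06 and 0.066 m and distance of each of closed_jar, scoop from where it was at the start of the episode below 0.03 m); the robot touches nothing.
It fails at once if a jar or the canister is knocked over or shoved more than 80 mm (angle between any of jar_green, jar_yellow, jar_blue, canister's own z axis and vertical above 0.5 rad or distance of any of jar_green, jar_yellow, jar_blue, canister from where it was at the start of the episode above 0.08 m).
It fails at once if a lid is dropped from 20 mm or more, or knocked flying (over 0.6 m/s out of the fingers) ((linear speed of lid_green above 0.6 m/s and contact force between the fingers and lid_green below 0.01 N) or (linear speed of lid_yellow above 0.6 m/s and contact force between the fingers and lid_yellow below 0.01 N) or (linear speed of lid_blue above 0.6 m/s and contact force between the fingers and lid_blue below 0.01 N) or (linear speed of lid_red above 0.6 m/s and contact force between the fingers and lid_red below 0.01 N)).
It fails at once if closed_jar is disturbed (moved more than 30 mm) (distance of closed_jar from where it was at the start of the episode above 0.03 m).
It fails at once if scoop is disturbed (moved more than 30 mm) (distance of scoop from where it was at the start of the episode above 0.03 m).
It also fails if it takes over 112 s, if anything falls off the work surface, if the arm or the gripper's body presses on something with over 40 N, if the wrist force passes 120 N, or if a joint passes its speed limit or range.

ROBOT

A 6-joint arm with a two-finger parallel gripper is mounted at the origin on the work surface. World frame = base frame: x ahead of the robot, y to its left, z up, the work surface at z = 0. Lengths are in m, angles in degrees, forces in N, time in s.
With the tool pointing down it reaches from about 0.35 to 0.925 m from the base axis. Payload 6.4 kg.
Tool frame: the origin (TCP) lies between the finger pads; the fingertips stand 22 mm ahead of it and the grasp point (between the pads) lies 3 mm ahead of it; z points along the fingers, y is the line along which they close (so a half turn about z gives the same grasp; the last joint's range is limited). The gripper opens to 85 mm and grips with 20 to 120 N. Pads are 22 mm wide; open, the fingers measure 114 mm over their backs; the gripper's body (76 mm by 85 mm) begins 54 mm behind the grasp point. The pads swing forward as they close: fully open they stand 13 mm farther back than shut.
Start: joints at [63.363, 14.043, 89.255, -0, 76.702, -9.975], TCP at [0.186, 0.623, 0.253] pointing down, gripper open.
Joint ranges: [-179.41, 179.41], [-58.25, 129.5], [7.25, 145.43], [-54.29, 234.29], [11.92, 165.04], [-157.13, 157.13]. Speed limits (degrees/s): [147.25, 147.25, 180, 180, 180, 180].

INTERFACE

Orientations are given as [roll, pitch, yaw] about the fixed x, y, z axes, in that order (R = Rz(yaw) Ry(pitch) Rx(roll)).
In Python, from bench import * gives the robot as it stands. The module is installed in compiled form; this text tells all that it offers.
- The arm moves only by the tool drive_tool, never from a script. Its argument "motion" is one flat list of numbers, 7 for each row, row after row: the shift along the world's x, y, z in cm, then the turn, a rotation vector about the world's x, y, z in degrees, then the opening, from 0 (shut) to 1 (fully open). In form: [x, y, z, rx, ry, rz, fingers, x, y, z, rx, ry, rz, fingers, ...]. A call has 1 to 20 rows; each row shifts and turns the commanded pose from where the row before left it; what a row does not reach is not made up. A row lasts 1/8 s, in which the tool goes at most 62.5 mm and 10.7 degrees, less where a joint would pass 70% of its speed; a pose out of reach is approached as far as the arm can. A call with a gripper value outside its range is refused whole. The fingers move at their own pace and stop on an object; "squeeze" is the grip in N (left out, the last holds). Time passes only in rows, so rows that do not move let the fingers close. It gives the time, the measured TCP pose, the force, the opening and the grip force at its end, in the units of the state.
- get_state(): the state, without advancing time (a new reading comes with each control period).
- snapshot(name): name is "scene" or "top"; returns a dict with "img" (384x512x3 uint8, red, green, blue), "vfov" (degrees; the focal length in pixels is half the picture's height over the tangent of half this angle, whatever the lens; pixels are square), "cx", "cy" (the principal point, pixels), "pose" (4x4, takes a point from camera to world coordinates). Camera axes: x right, y down, z forward; pixel columns grow to the right and rows downward; lengths in m; the calibration is good to about 2 mm. A picture is of the moment at which its call begins. There is no depth.
- close_job(): hands the job in; it is judged then, once.
The state is a dict: "clock": time; "qpos": joint angles; "dq": joint speeds; "joint_efforts": joint torques, N m; "eef_pos": TCP position; "orientation": TCP orientation; "contact_force": force on the tool from outside, world axes, zero at the start; "wrist_torque": the same for the moment, N m; "width": finger opening in m; "finger_force": force on a finger pad.
Only numpy, scipy, OpenCV 4.12 (cv2) and the standard library are available. Lean on these libraries where they do the work, as an engineer would, in place of code of your own. Each camera call takes 0.05 s, during which the arm holds its last target. There are 200 camera calls.

## Working session

There is one attempt and no reset: what is moved stays moved. The work goes in short steps, Python scripts to look and compute and a tool call to move; the robot and the scene stay as the last step left them, time stands still between calls to the robot, and variables do not carry over. Pictures are saved under pics/ and viewed, at most 14 in all, crops included, and the job is handed in when it is done.

Besides the shell and the picture viewer there is one more tool, called after "Emit:" as a command line: name --argument value ..., lists and objects as JSON in quotes. drive_tool: Moves the arm, as the interface text tells. Its arguments: {"type":"object","properties":{"motion":{"type":"array","items":{"type":"number"}},"squeeze":{"type":"number"}},"required":["motion"]}

```bash
mkdir -p pics
python3 - <<'E'
from bench import *
import cv2
for n in("top","scene"):
    s=snapshot(n); cv2.imwrite(f"pics/{n}0.png",cv2.resize(s["img"][:,:,::-1],(800,600),interpolation=cv2.INTER_CUBIC)); print(n,s["vfov"],s["cx"],s["cy"],s["pose"].round(4).tolist())
print(get_state())
E
```

```text
top 54.11267856671208 259.2905384018626 196.84135538331935 [[0.0074, -0.998, 0.0634, 0.4698], [-0.9999, -0.0065, 0.0156, -0.0246], [-0.0152, -0.0635, -0.9979, 1.0056], [0.0, 0.0, 0.0, 1.0]]
scene 54.54780835112494 255.9396779611351 192.29217506064853 [[-0.2323, 0.6094, -0.7581, 1.2427], [0.9726, 0.1474, -0.1796, 0.1646], [0.0023, -0.7791, -0.627, 0.6421], [0.0, 0.0, 0.0, 1.0]]
{'clock': 0.1, 'qpos': array([ 6.33628525e+01,  1.40790030e+01,  8.93205198e+01, -1.96265192e-04,
        7.67010290e+01, -9.97286798e+00]), 'dq': array([-0.05035057, -0.08900105, -0.12928853, -0.13040455, -0.06933609,
       -0.04065928]), 'joint_efforts': array([-2.64855316e-04, -4.30665672e+01, -3.27130079e+01, -2.04737835e-04,
        2.76255174e-03, -1.64508236e-05]), 'eef_pos': array([0.1861484 , 0.62227624, 0.25227859]), 'orientation': array([-1.79900935e+02, -1.72256884e-02,  1.63335751e+02]), 'contact_force': array([0.54489051, 1.10228603, 0.01897256]), 'wrist_torque': array([0.01173162, 0.03594958, 0.00055009]), 'finger_force': 0.0, 'width': 0.08571162692743234}
```

View pics/top0.png

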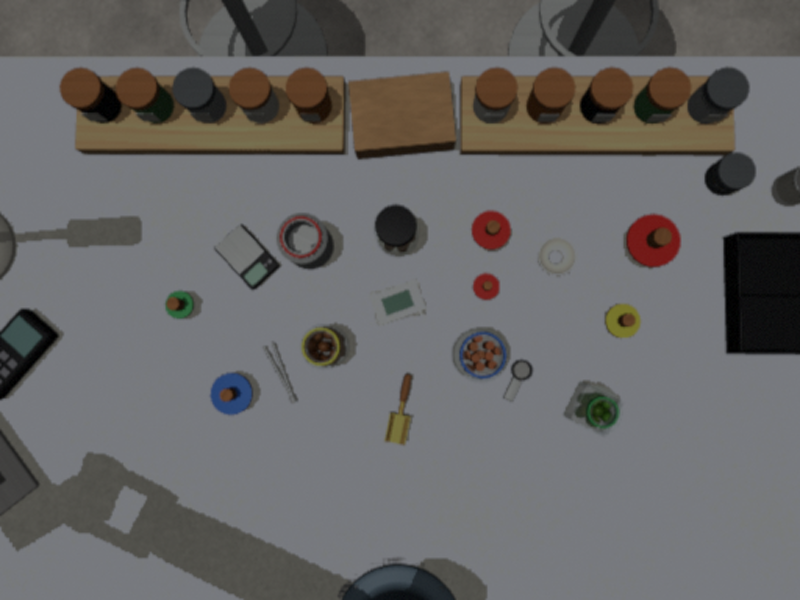

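View pics/scene0.png

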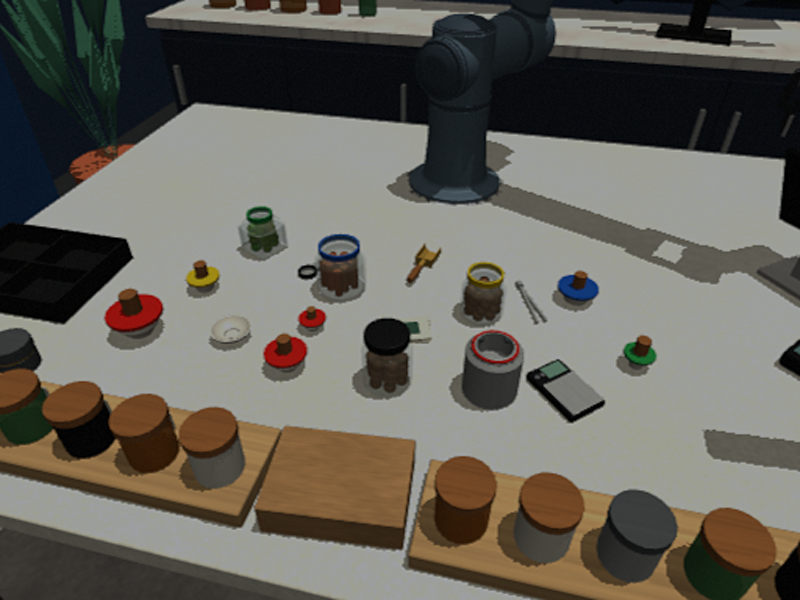

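```bash
cat > m.py <<'E'
from bench import *
import cv2, numpy as np
def ray(s,u,v):
    f=192/np.tan(np.radians(s["vfov"]/2)); P=s["pose"]
    return P[:3,3],P[:3,:3]@np.array([(u-s["cx"])/f,(v-s["cy"])/f,1])
def at(s,u,v,z):
    o,d=ray(s,u,v); return o+d*(z-o[2])/d[2]
def mask(img,c):
    h=cv2.cvtColor(img,cv2.COLOR_RGB2HSV)
    lo,hi={"red":((174,150,40),(180,255,255)),"yellow":((22,120,40),(34,255,255)),"green":((45,120,30),(85,255,255)),"blue":((100,120,40),(125,255,255))}[c]
    m=cv2.inRange(h,lo,hi)
    if c=="red": m|=cv2.inRange(h,(0,190,90),(4,255,255))
    return m
def blob(s,c,u,v,r=30):
    m=mask(s["img"],c); w=np.zeros_like(m); cv2.circle(w,(int(u),int(v)),r,255,-1)
    p=cv2.findNonZero(m&w)
    return cv2.fitEllipse(cv2.convexHull(p)),len(p)
E
python3 - <<'E'
from m import *
s=snapshot("top"); t=snapshot("scene"); k=.64
W=lambda n,c,a,b,z,r=26,r2=36:(n,c,a,b,z,r,r2)
for n,c,a,b,z,r,r2 in [W("Lg","green",(179,305),(640,354),.026),W("Ly","yellow",(623,321),(203,277),.026),W("Lb","blue",(231,394),(578,288),.026),
 W("Lr","red",(491,231),(286,353),.031,22,26),W("Lr_small","red",(486,287),(312,318),.02,14,14),W("Lr_big","red",(653,241),(134,312),.04),
 W("Jg","green",(601,411),(260,216),.082,12,11),W("Jy","yellow",(322,347),(485,274),.088),W("Jb","blue",(482,354),(339,247),.094),W("C","red",(304,238),(496,348),.09)]:
    for q,p,rr in((s,a,r),(t,b,r2)):
        try:
            e,N=blob(q,c,p[0]*k,p[1]*k,rr); (u,v),ax,_=e
            o,d=ray(q,u,v); f=192/np.tan(np.radians(q["vfov"]/2)); P=at(q,u,v,z)
            dep=(q["pose"][:3,2]@(P-o)); print(n,np.round([u,v],1),P.round(4)[:2],"dia",np.round(np.array(ax)*dep/f*1000,0),N)
        except Exception as ex: print(n,"fail",str(ex)[:60])
for n,u,v,z in(("closed",396,222,.098),("scoop handle",406,376,.01),("scoop end",397,444,.01)): print(n,at(s,u*k,v*k,z).round(3))
im=s["img"][120:210,260:450,::-1]; cv2.imwrite("pics/c1.png",cv2.convertScaleAbs(cv2.resize(im,(760,360),interpolation=cv2.INTER_CUBIC),alpha=1.5))
E
```

```text
Lg [114.5 194.6] [0.5355 0.3714] dia [41. 43.] 128
Lg [409.1 225.9] [0.536  0.3714] dia [32. 48.] 152
Ly [398.1 204.9] [ 0.5134 -0.3693] dia [54. 56.] 296
Ly [129.3 176.9] [ 0.5138 -0.3699] dia [35. 59.] 171
Lb [147.6 251.6] [0.3876 0.28  ] dia [67. 67.] 447
Lb [369.6 183.6] [0.3884 0.2799] dia [41. 70.] 257
Lr [313.9 146.9] [ 0.6635 -0.1511] dia [57. 58.] 306
Lr [186.  218.3] [ 0.6403 -0.1509] dia [59. 95.] 351
Lr_small [310.9 183. ] [ 0.5697 -0.1444] dia [35. 37.] 81
Lr_small [199.3 203.1] [ 0.5678 -0.1448] dia [28. 42.] 112
Lr_big [417.6 153.7] [ 0.6452 -0.4165] dia [81. 83.] 634
Lr_big [ 85.2 199.5] [ 0.6436 -0.4185] dia [50. 93.] 457
Jg [384.8 263.3] [ 0.3691 -0.3154] dia [46. 48.] 152
Jg [164.8 138.3] [ 0.3833 -0.3133] dia [36. 52.] 94
Jy [205.6 221.5] [0.467  0.1204] dia [57. 60.] 104
Jy [310.4 175.7] [0.4757 0.1234] dia [43. 59.] 182
Jb [308.6 226.8] [ 0.4561 -0.1298] dia [69. 70.] 97
Jb [216.6 158. ] [ 0.4636 -0.1273] dia [46. 71.] 161
C fail OpenCV(4.12.0) /io/opencv/modules/imgproc/src/convhull.cpp:1
C [316.6 221.6] [0.6423 0.1568] dia [43. 65.] 68
closed [0.661 0.005 0.098]
scoop handle [ 0.417 -0.011  0.01 ]
scoop end [0.304 0.003 0.01 ]
```

View pics/c1.png

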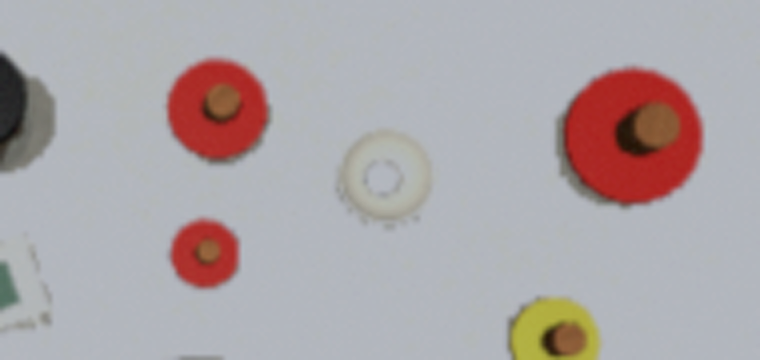

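Run:
```python
from m import *
s=snapshot("top"); t=snapshot("scene"); k=.64
h=cv2.cvtColor(s["img"],cv2.COLOR_RGB2HSV)
import m
def mask2(img,c):
    h=cv2.cvtColor(img,cv2.COLOR_RGB2HSV)
    if c=="red": return cv2.inRange(h,(168,90,30),(180,255,255))|cv2.inRange(h,(0,110,30),(6,255,255))
    return mask(img,c)
m0=mask; 
for n,c,a,b,z,r,r2 in [("Lr","red",(491,231),(286,353),.031,22,18),("Jg","green",(601,411),(260,216),.082,14,12),("Jy","yellow",(322,347),(485,274),.088,22,22),("Jb","blue",(482,354),(339,247),.094,26,26),("C","red",(304,238),(496,348),.09,22,24)]:
    A=[];B=[];o2=[]
    for q,p,rr in((s,a,r),(t,b,r2)):
        mm=mask2(q["img"],c); w=np.zeros_like(mm); cv2.circle(w,(int(p[0]*k),int(p[1]*k)),rr,255,-1)
        pts=cv2.findNonZero(mm&w); (u,v),ax,_=cv2.fitEllipse(cv2.convexHull(pts))
        o,d=ray(q,u,v); d/=np.linalg.norm(d); M=np.eye(3)-np.outer(d,d); A.append(M);B.append(M@o)
        o2+=[at(q,u,v,z)[:2].round(4).tolist(),np.round(ax,1).tolist()]
    X,res,_,_=np.linalg.lstsq(np.vstack(A),np.hstack(B),rcond=None)
    print(n,X.round(4),"res",np.sqrt(res).round(4),o2)
```

```text
Lr [ 0.6636 -0.1514  0.0296] res [0.0001] [[0.6633, -0.1512], [24.3, 24.7], [0.665, -0.1508], [19.6, 28.0]]
Jg [ 0.3685 -0.3199  0.0728] res [0.0024] [[0.369, -0.3153], [19.2, 19.9], [0.3825, -0.314], [11.9, 18.2]]
Jy [0.4668 0.1222 0.0814] res [0.001] [[0.467, 0.1204], [23.3, 24.6], [0.4757, 0.1234], [17.2, 23.6]]
Jb [ 0.4559 -0.1303  0.0886] res [0.0002] [[0.456, -0.1298], [28.7, 29.1], [0.4636, -0.1273], [17.2, 26.7]]
C [0.64   0.1568 0.0873] res [0.0002] [[0.6395, 0.1564], [25.6, 26.4], [0.643, 0.1567], [21.1, 30.7]]
```

Emit:
drive_tool --motion '[3.88, -2.79, -1, 0, 0, 0, 0.55, 3.88, -2.79, -1, 0, 0, 0, 0.55, 3.88, -2.79, -1, 0, 0, 0, 0.55, 3.88, -2.79, -1, 0, 0, 0, 0.55, 3.88, -2.79, -1, 0, 0, 0, 0.55, 3.88, -2.79, -1, 0, 0, 0, 0.55, 3.88, -2.79, -1, 0, 0, 0, 0.55, 3.88, -2.79, -1, 0, 0, 0, 0.55, 3.88, -2.79, -1, 0, 0, 0, 0.55, 0, 0, -3, 0, 0, 0, 0.55, 0, 0, -3, 0, 0, 0, 0.55, 0, 0, 0, 0, 0, 0, 0.55]' --squeeze 40

```text
clock: 1.8
eef_pos: [0.5337, 0.3706, 0.1003]
orientation: [-179.8, -0.3, 163.3]
contact_force: [-0.3, 0.1, 1.0]
width: 0.0468
finger_force: 0.0
```

Emit:
drive_tool --motion '[0.2, 0.1, -2.3, 0, 0, 0, 0.55, 0, 0, -2.2, 0, 0, 0, 0.55, 0, 0, 0, 0, 0, 0, 0.3, 0, 0, 0, 0, 0, 0, 0.0, 0, 0, 0, 0, 0, 0, 0.0, 0, 0, 0, 0, 0, 0, 0.0, 0, 0, 0, 0, 0, 0, 0.0]' --squeeze 40

```text
clock: 2.68
eef_pos: [0.5377, 0.3727, 0.0587]
orientation: [180.0, 0.0, 163.3]
contact_force: [-0.4, 0.4, -0.7]
width: 0.0203
finger_force: 39.1
```

Emit:
drive_tool --motion '[0, 0, 0, 0, 0, 0, 0.45, -0.2, -0.1, -0.4, 0, 0, 0, 0.45, 0, 0, 0, 0, 0, 0, 0.0, 0, 0, 0, 0, 0, 0, 0.0, 0, 0, 0, 0, 0, 0, 0.0, 0, 0, 0, 0, 0, 0, 0.0, 0, 0, 3, 0, 0, 0, 0.0, 0, 0, 5, 0, 0, 0, 0.0, 0, 0, 5, 0, 0, 0, 0, 0, 0, 0, 0, 0, 0, 0, 0, 0, 0, 0, 0, 0, 0]' --squeeze 50

```text
clock: 4.05
eef_pos: [0.5352, 0.3714, 0.1837]
orientation: [-180.0, -0.0, 163.3]
contact_force: [-0.3, -0.8, -0.8]
width: 0.0202
finger_force: 48.9
```

Run:
```python
from m import *
t=snapshot("scene"); s=get_state(); print(s["width"],s["finger_force"],s["eef_pos"],s["qpos"].round(1))
cv2.imwrite("pics/s1.png",cv2.resize(t["img"][60:320,200:,::-1],(780,650*780//780))[:600])
```

```text
0.02032041385462809 48.86101841926575 [0.53468371 0.37118723 0.18260834] [ 24.8  18.1  92.    0.   70.1 -48.5]
```

View pics/s1.png

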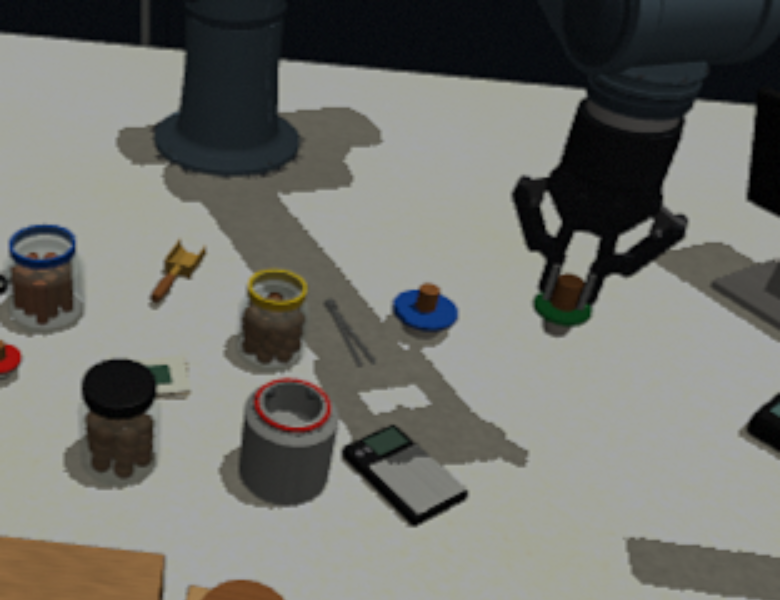

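Emit:
drive_tool --motion '[-1.1, -4.6, 0, 0, 0, 0, 0, -1.1, -4.6, 0, 0, 0, 0, 0, -1.1, -4.6, 0, 0, 0, 0, 0, -1.1, -4.6, 0, 0, 0, 0, 0, -1.1, -4.6, 0, 0, 0, 0, 0, -1.1, -4.6, 0, 0, 0, 0, 0, -1.1, -4.6, 0, 0, 0, 0, 0, -1.1, -4.6, 0, 0, 0, 0, 0, -1.1, -4.6, 0, 0, 0, 0, 0, -1.1, -4.6, 0, 0, 0, 0, 0, -1.1, -4.6, 0, 0, 0, 0, 0, -1.1, -4.6, 0, 0, 0, 0, 0, -1.1, -4.6, 0, 0, 0, 0, 0, -1.1, -4.6, 0, 0, 0, 0, 0, -1.1, -4.5, 0, 0, 0, 0, 0, 0, 0, -2, 0, 0, 0, 0, 0, 0, 0, 0, 0, 0, 0]'

```text
clock: 6.22
eef_pos: [0.369, -0.3159, 0.1611]
orientation: [179.8, -0.3, 163.3]
contact_force: [-0.4, 0.4, -1.1]
width: 0.0205
finger_force: 49.0
```

Run:
```python
from m import *
t=snapshot("scene"); s=get_state(); print(s["width"],s["finger_force"],s["eef_pos"],s["qpos"].round(1))
cv2.imwrite("pics/s2.png",cv2.resize(t["img"][90:190,100:240,::-1],(770,550),interpolation=cv2.INTER_CUBIC))
```

```text
0.020023676811693755 49.02770161628723 [ 0.36966131 -0.3162011   0.16234356] [ -53.9   -2.   116.7    0.    65.5 -127.3]
```

View pics/s2.png

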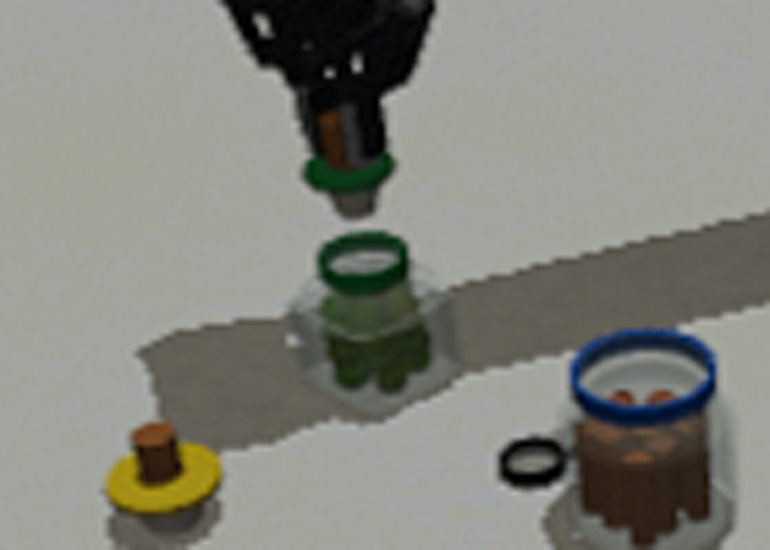

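Emit:
drive_tool --motion '[0, -0.1, -1.5, 0, 0, 0, 0, 0, 0, -1.5, 0, 0, 0, 0, 0, 0, -0.7, 0, 0, 0, 0, 0, 0, -0.5, 0, 0, 0, 0, 0, 0, -0.4, 0, 0, 0, 0, 0, 0, -0.3, 0, 0, 0, 0, 0, 0, 0, 0, 0, 0, 0, 0, 0, 0, 0, 0, 0, 0]'

```text
clock: 7.28
eef_pos: [0.3704, -0.3184, 0.1153]
orientation: [-180.0, -0.0, 163.3]
contact_force: [-2.1, 0.0, -1.3]
width: 0.0205
finger_force: 49.1
```

Emit:
drive_tool --motion '[0, 0, -0.2, 0, 0, 0, 0, 0, 0, -0.1, 0, 0, 0, 0, 0, 0, 0, 0, 0, 0, 0]'

```text
clock: 7.65
eef_pos: [0.3712, -0.3191, 0.1143]
orientation: [-180.0, 0.1, 163.4]
contact_force: [-4.3, 3.9, 13.1]
width: 0.0202
finger_force: 50.6
```

Emit:
drive_tool --motion '[0, 0, 0.1, 0, 0, 0, 0.2, 0, 0, 0, 0, 0, 0, 0.55, 0, 0, 0, 0, 0, 0, 0.55, 0, 0, 0, 0, 0, 0, 0.55, 0, 0, 2, 0, 0, 0, 0.55, 0, 0, 4, 0, 0, 0, 0.55, 3.5, -1.2, 0, 0, 0, 0, 0.55, 3.5, -1.3, 0, 0, 0, 0, 0.55, 3.5, -1.3, 0, 0, 0, 0, 0.55, 3.5, -1.3, 0, 0, 0, 0, 0.55, 0, 0, -4, 0, 0, 0, 0.55, 0, 0, 0, 0, 0, 0, 0.55]'

```text
clock: 9.15
eef_pos: [0.5089, -0.3674, 0.1293]
orientation: [179.8, -0.4, 163.3]
contact_force: [-0.5, 0.9, -0.2]
width: 0.0473
finger_force: 0.0
```

Run:
```python
from m import *
t=snapshot("scene"); s=get_state(); print(s["width"],s["eef_pos"])
cv2.imwrite("pics/s3.png",cv2.resize(t["img"][90:190,100:240,::-1],(770,550),interpolation=cv2.INTER_CUBIC))
```

```text
0.04694958456845112 [ 0.50966328 -0.36840029  0.13158218]
```

View pics/s3.png

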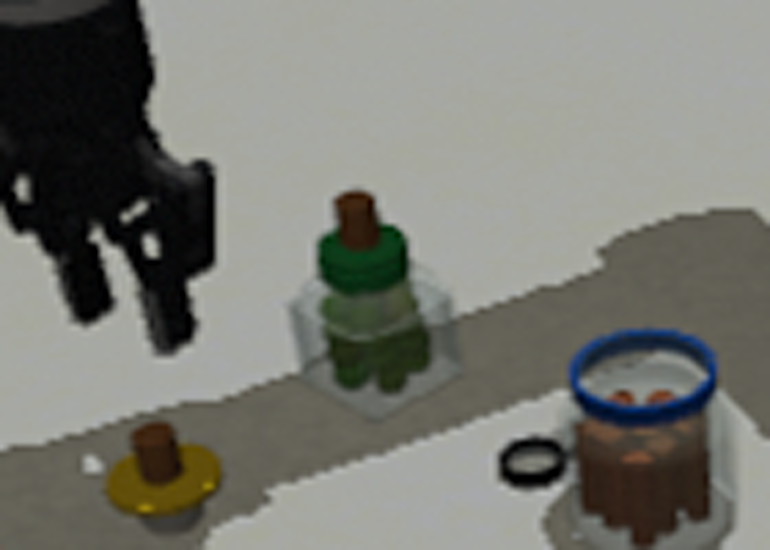

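Emit:
drive_tool --motion '[0.4, -0.1, -3.5, 0, 0, 0, 0.55, 0, 0, -3, 0, 0, 0, 0.55, 0, 0, -1.4, 0, 0, 0, 0.55, 0, 0, 0, 0, 0, 0, 0.3, 0, 0, 0, 0, 0, 0, 0.0, 0, 0, 0, 0, 0, 0, 0.0, 0, 0, 0, 0, 0, 0, 0.0, 0, 0, 0, 0, 0, 0, 0]'

```text
clock: 10.2
eef_pos: [0.5152, -0.371, 0.0556]
orientation: [-179.9, 0.1, 163.3]
contact_force: [-0.2, 0.4, 5.4]
width: 0.0208
finger_force: 49.1
```

Emit:
drive_tool --motion '[0, 0, 3, 0, 0, 0, 0, 0, 0, 5, 0, 0, 0, 0, 0, 0, 5, 0, 0, 0, 0, -0.4, 4.5, 0, 0, 0, 0, 0, -0.4, 4.5, 0, 0, 0, 0, 0, -0.4, 4.5, 0, 0, 0, 0, 0, -0.4, 4.5, 0, 0, 0, 0, 0, -0.4, 4.5, 0, 0, 0, 0, 0, -0.5, 4.5, 0, 0, 0, 0, 0, -0.4, 4.5, 0, 0, 0, 0, 0, -0.5, 4.5, 0, 0, 0, 0, 0, -0.4, 4.5, 0, 0, 0, 0, 0, -0.5, 4.5, 0, 0, 0, 0, 0, -0.4, 4.2, 0, 0, 0, 0, 0, 0, 0, -2, 0, 0, 0, 0, 0, 0, 0, 0, 0, 0, 0]'

```text
clock: 12.2
eef_pos: [0.466, 0.122, 0.1626]
orientation: [-179.9, -0.2, 163.4]
contact_force: [0.3, -0.1, -1.3]
width: 0.0206
finger_force: 49.0
```

Run:
```python
from m import *
t=snapshot("scene"); s=get_state(); print(s["width"],s["finger_force"],s["eef_pos"],s["contact_force"])
cv2.imwrite("pics/s4.png",cv2.resize(t["img"][100:220,240:380,::-1],(700,600),interpolation=cv2.INTER_CUBIC))
```

```text
0.020086132325293736 49.00129795074463 [0.46688183 0.12162957 0.1636602 ] [ 0.26579934 -0.20525716 -1.05042293]
```

View pics/s4.png

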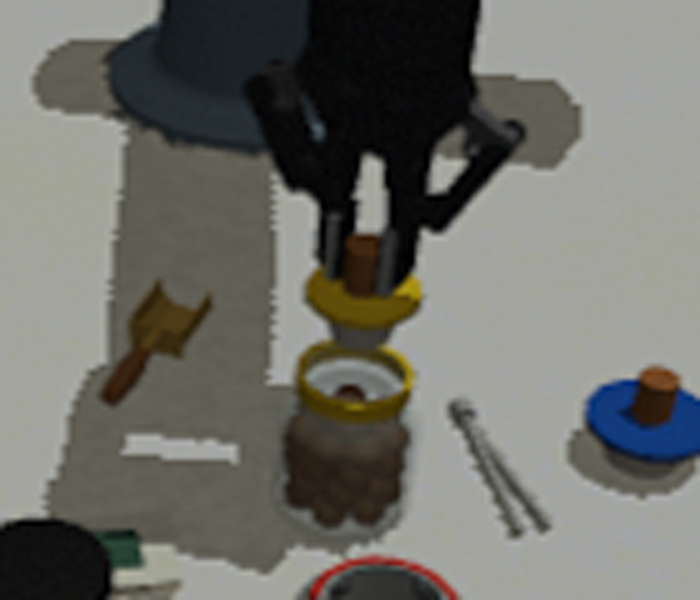

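Emit:
drive_tool --motion '[0, 0, -1.5, 0, 0, 0, 0, 0, 0, -1.2, 0, 0, 0, 0, 0, 0, -0.7, 0, 0, 0, 0, 0, 0, -0.5, 0, 0, 0, 0, 0, 0, -0.4, 0, 0, 0, 0, 0, 0, -0.2, 0, 0, 0, 0, 0, 0, -0.1, 0, 0, 0, 0, 0, 0, 0, 0, 0, 0, 0, 0, 0, 0, 0, 0, 0, 0]'

```text
clock: 13.38
eef_pos: [0.4688, 0.1215, 0.1215]
orientation: [-180.0, 0.1, 163.4]
contact_force: [-8.3, -1.1, 19.4]
width: 0.02
finger_force: 50.8
```

Emit:
drive_tool --motion '[-0.1, 0, 0.2, 0, 0, 0, 0.0, 0, 0, 0, 0, 0, 0, 0.2, 0, 0, 0, 0, 0, 0, 0.55, 0, 0, 0, 0, 0, 0, 0.55, 0, 0, 0, 0, 0, 0, 0.55, 0, 0, 2, 0, 0, 0, 0.55, 0, 0, 4, 0, 0, 0, 0.55, -2, 4, 0, 0, 0, 0, 0.55, -2, 4, 0, 0, 0, 0, 0.55, -2, 4, 0, 0, 0, 0, 0.55, -1.9, 3.9, 0, 0, 0, 0, 0.55, 0, 0, -6, 0, 0, 0, 0.55, 0, 0, 0, 0, 0, 0, 0.55]'

```text
clock: 15.0
eef_pos: [0.3837, 0.2794, 0.116]
orientation: [-179.6, -0.5, 163.4]
contact_force: [-0.3, -0.5, 1.2]
width: 0.0471
finger_force: 0.0
```

Run:
```python
from m import *
t=snapshot("scene"); s=get_state(); print(s["width"],s["finger_force"],s["eef_pos"],s["contact_force"])
cv2.imwrite("pics/s5.png",cv2.resize(t["img"][100:220,270:410,::-1],(700,600),interpolation=cv2.INTER_CUBIC))
```

```text
0.04737395550114841 0.0 [0.3860045  0.2800356  0.11884195] [ 0.64635754 -1.12128614  0.65658614]
```

View pics/s5.png

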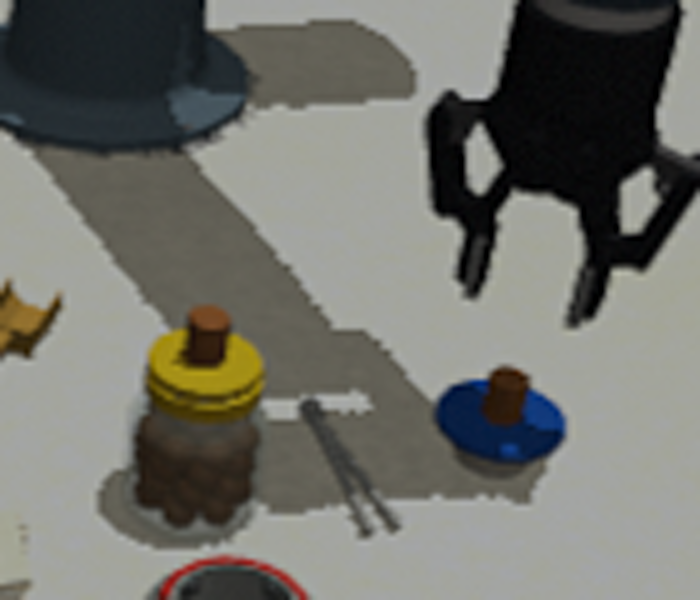

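Emit:
drive_tool --motion '[0.1, 0, -3, 0, 0, 0, 0.55, 0, 0, -2.5, 0, 0, 0, 0.55, 0, 0, -1, 0, 0, 0, 0.55, 0, 0, 0, 0, 0, 0, 0.3, 0, 0, 0, 0, 0, 0, 0.0, 0, 0, 0, 0, 0, 0, 0.0, 0, 0, 0, 0, 0, 0, 0.0, 0, 0, 0, 0, 0, 0, 0]'

```text
clock: 16.05
eef_pos: [0.3898, 0.281, 0.0568]
orientation: [179.9, 0.1, 163.3]
contact_force: [-0.7, -3.0, 6.5]
width: 0.0204
finger_force: 49.2
```

Emit:
drive_tool --motion '[0, 0, 3, 0, 0, 0, 0, 0, 0, 5, 0, 0, 0, 0, 0, 0, 6, 0, 0, 0, 0, 0, -4.1, 0, 0, 0, 0, 0, 0.3, -4.1, 0, 0, 0, 0, 0, 0.8, -4.1, 0, 0, 0, 0, 0, 0.8, -4.1, 0, 0, 0, 0, 0, 0.8, -4.1, 0, 0, 0, 0, 0, 0.8, -4.1, 0, 0, 0, 0, 0, 0.8, -4.1, 0, 0, 0, 0, 0, 0.8, -4.1, 0, 0, 0, 0, 0, 0.8, -4.1, 0, 0, 0, 0, 0, 0.8, -4.2, 0, 0, 0, 0, 0, 0, 0, -2, 0, 0, 0, 0, 0, 0, 0, 0, 0, 0, 0]'

```text
clock: 17.92
eef_pos: [0.4544, -0.13, 0.1738]
orientation: [179.9, -0.2, 163.3]
contact_force: [0.8, 1.4, -0.3]
width: 0.0204
finger_force: 49.2
```

Run:
```python
from m import *
t=snapshot("scene"); s=get_state(); print(s["width"],s["finger_force"],s["eef_pos"],s["contact_force"])
cv2.imwrite("pics/s6.png",cv2.resize(t["img"][90:210,150:290,::-1],(700,600),interpolation=cv2.INTER_CUBIC))
```

```text
0.019947712140807827 49.19748902320862 [ 0.45497343 -0.12997043  0.17474748] [ 0.03774306 -0.03588057 -0.28382198]
```

View pics/s6.png

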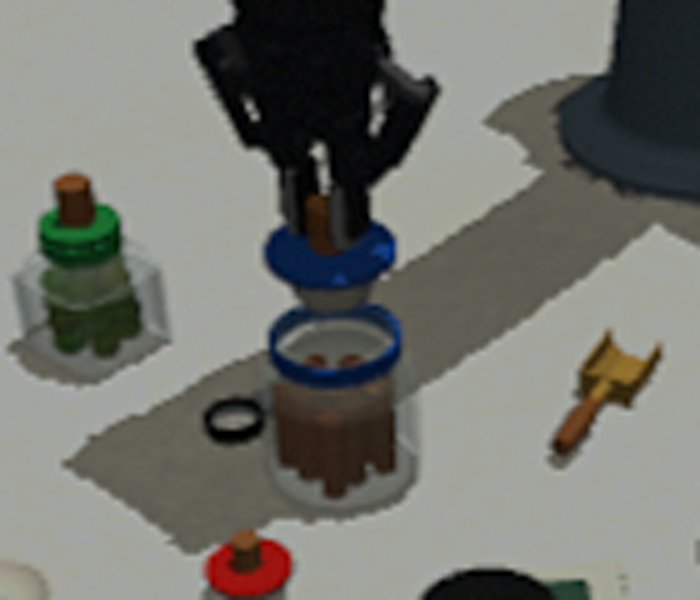

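Emit:
drive_tool --motion '[0, 0, -1.5, 0, 0, 0, 0, 0, 0, -1.2, 0, 0, 0, 0, 0, 0, -0.7, 0, 0, 0, 0, 0, 0, -0.6, 0, 0, 0, 0, 0, 0, -0.5, 0, 0, 0, 0, 0, 0, -0.3, 0, 0, 0, 0, 0, 0, -0.1, 0, 0, 0, 0, 0, 0, 0, 0, 0, 0, 0, 0, 0, 0, 0, 0, 0, 0]'

```text
clock: 19.1
eef_pos: [0.4564, -0.1307, 0.1286]
orientation: [180.0, 0.0, 163.3]
contact_force: [-7.0, 1.1, 14.0]
width: 0.0203
finger_force: 50.6
```

Emit:
drive_tool --motion '[-0.1, 0, 0.2, 0, 0, 0, 0.0, 0, 0, 0, 0, 0, 0, 0.2, 0, 0, 0, 0, 0, 0, 0.55, 0, 0, 0, 0, 0, 0, 0.55, 0, 0, 0, 0, 0, 0, 0.55, 0, 0, 2, 0, 0, 0, 0.55, 0, 0, 4, 0, 0, 0, 0.55, 4.2, -0.4, 0, 0, 0, 0, 0.55, 4.2, -0.4, 0, 0, 0, 0, 0.55, 4.2, -0.4, 0, 0, 0, 0, 0.55, 4.2, -0.4, 0, 0, 0, 0, 0.55, 4, -0.5, 0, 0, 0, 0, 0.55, 0, 0, -4, 0, 0, 0, 0.55, 0, 0, -2.5, 0, 0, 0, 0.55, 0, 0, 0, 0, 0, 0, 0.55, 0, 0, 0, 0, 0, 0, 0.55]'

```text
clock: 21.1
eef_pos: [0.6631, -0.1517, 0.1245]
orientation: [-180.0, 0.1, 163.3]
contact_force: [0.7, -0.3, 0.7]
width: 0.0469
finger_force: 0.0
```

Run:
```python
from m import *
t=snapshot("scene"); s=get_state(); print(s["width"],s["finger_force"],s["eef_pos"],s["contact_force"])
cv2.imwrite("pics/s7.png",cv2.resize(t["img"][130:250,130:270,::-1],(700,600),interpolation=cv2.INTER_CUBIC))
```

```text
0.046879088654966414 0.0 [ 0.66345682 -0.15181312  0.1251269 ] [-0.72624408  0.2741862   0.42386998]
```

View pics/s7.png

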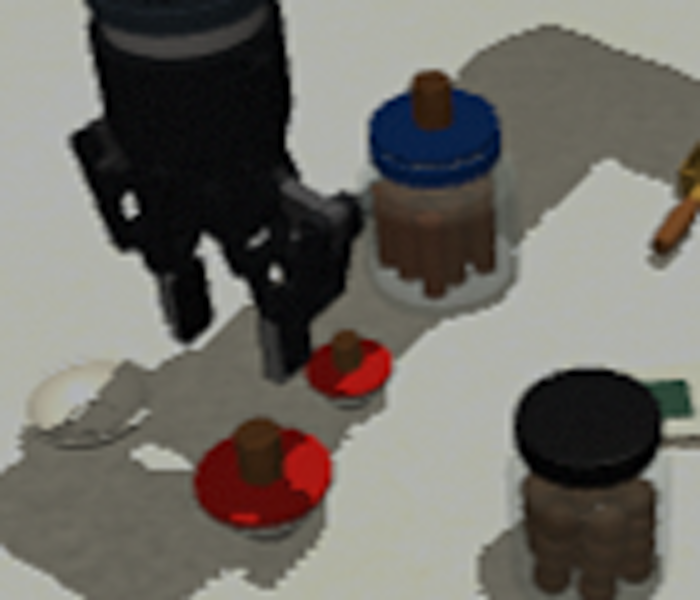

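Emit:
drive_tool --motion '[0, 0, -3, 0, 0, 0, 0.55, 0, 0, -2.5, 0, 0, 0, 0.55, 0, 0, -0.9, 0, 0, 0, 0.55, 0, 0, 0, 0, 0, 0, 0.3, 0, 0, 0, 0, 0, 0, 0.0, 0, 0, 0, 0, 0, 0, 0.0, 0, 0, 0, 0, 0, 0, 0.0, 0, 0, 0, 0, 0, 0, 0]' --squeeze 80

```text
clock: 22.15
eef_pos: [0.6636, -0.1518, 0.0609]
orientation: [-180.0, 0.2, 163.3]
contact_force: [-0.3, 0.9, 5.2]
width: 0.0194
finger_force: 78.5
```

Emit:
drive_tool --motion '[0, 0, 3, 0, 0, 0, 0, 0, 0, 6, 0, 0, 0, 0, 0, 0, 6, 0, 0, 0, 0, -0.3, 3.9, 0, 0, 0, 0, 0, -0.3, 3.8, 0, 0, 0, 0, 0, -0.3, 3.9, 0, 0, 0, 0, 0, -0.3, 3.8, 0, 0, 0, 0, 0, -0.3, 3.9, 0, 0, 0, 0, 0, -0.3, 3.8, 0, 0, 0, 0, 0, -0.3, 3.9, 0, 0, 0, 0, 0, -0.3, 3.8, 0, 0, 0, 0, 0, 0, 0, -3, 0, 0, 0, 0, 0, 0, 0, 0, 0, 0, 0, 0, 0, 0, 0, 0, 0, 0]'

```text
clock: 23.9
eef_pos: [0.6387, 0.1562, 0.1797]
orientation: [-180.0, 0.0, 163.3]
contact_force: [0.9, 0.9, -0.1]
width: 0.0196
finger_force: 78.4
```

Run:
```python
from m import *
t=snapshot("scene"); s=get_state(); print(s["width"],s["finger_force"],s["eef_pos"],s["contact_force"])
cv2.imwrite("pics/s8.png",cv2.resize(t["img"][140:260,250:390,::-1],(700,600),interpolation=cv2.INTER_CUBIC))
```

```text
0.019126395061691785 78.40262174606323 [0.63913776 0.15613821 0.18033141] [ 0.49358484 -0.37198749 -1.06624459]
```

View pics/s8.png

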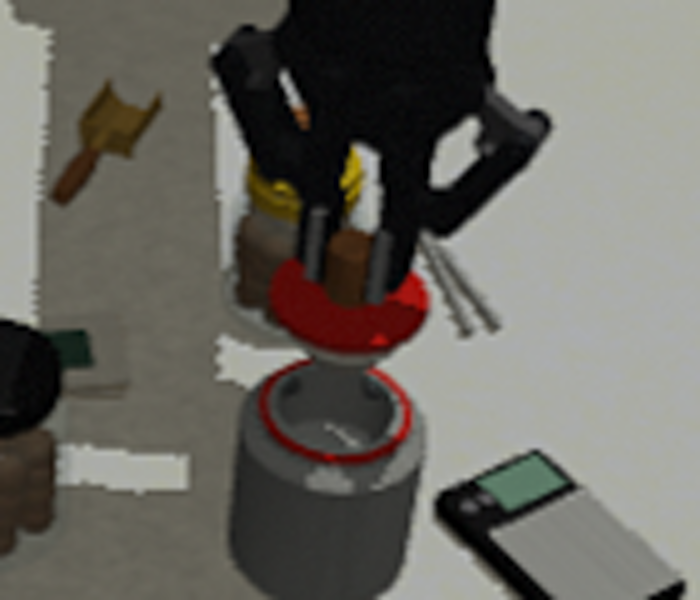

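Emit:
drive_tool --motion '[0, 0, -2, 0, 0, 0, 0, 0, 0, -1.2, 0, 0, 0, 0, 0, 0, -0.6, 0, 0, 0, 0, 0, 0, -0.4, 0, 0, 0, 0, 0, 0, -0.3, 0, 0, 0, 0, 0, 0, 0, 0, 0, 0, 0, 0, 0, 0, 0, 0, 0, 0]'

```text
clock: 24.82
eef_pos: [0.6393, 0.1568, 0.1352]
orientation: [179.9, 0.1, 163.3]
contact_force: [2.0, 1.2, 2.7]
width: 0.0193
finger_force: 78.8
```

Emit:
drive_tool --motion '[0, 0, -0.3, 0, 0, 0, 0, 0, 0, -0.2, 0, 0, 0, 0, 0, 0, -0.2, 0, 0, 0, 0, 0, 0, -0.2, 0, 0, 0, 0, 0, 0, 0, 0, 0, 0, 0]'

```text
clock: 25.45
eef_pos: [0.6382, 0.1565, 0.1243]
orientation: [-180.0, -0.0, 163.3]
contact_force: [1.2, 0.3, -0.1]
width: 0.0196
finger_force: 78.4
```

Emit:
drive_tool --motion '[0, 0, -0.15, 0, 0, 0, 0, 0, 0, -0.1, 0, 0, 0, 0, 0, 0, 0, 0, 0, 0, 0]'

```text
clock: 25.82
eef_pos: [0.6386, 0.1566, 0.124]
orientation: [-180.0, -0.0, 163.4]
contact_force: [-2.2, 1.3, 7.3]
width: 0.0191
finger_force: 79.5
```

Force fell after the snap and now rises against the rim, so the lid is home. Release, back off and look.

Emit:
drive_tool --motion '[0, 0, 0.2, 0, 0, 0, 0.0, 0, 0, 0, 0, 0, 0, 0.2, 0, 0, 0, 0, 0, 0, 0.55, 0, 0, 0, 0, 0, 0, 0.55, 0, 0, 0, 0, 0, 0, 0.55, 0, 0, 2, 0, 0, 0, 0.55, 0, 0, 4, 0, 0, 0, 0.55, 0, 0, 5, 0, 0, 0, 0.55, 0, 4, 3, 0, 0, 0, 0.55, 0, 5, 0, 0, 0, 0, 0.55, 0, 5, 0, 0, 0, 0, 0.55, 0, 5, 0, 0, 0, 0, 0.55, 0, 5, 0, 0, 0, 0, 0.55, 0, 0, 0, 0, 0, 0, 0.55]'

```text
clock: 27.58
eef_pos: [0.6377, 0.4002, 0.2663]
orientation: [179.9, 0.1, 163.6]
contact_force: [-0.5, 0.2, -0.2]
width: 0.0471
finger_force: 0.0
```

Run:
```python
from m import *
t=snapshot("scene"); s=get_state(); print(s["width"],s["eef_pos"],s["contact_force"])
cv2.imwrite("pics/s9.png",cv2.resize(t["img"][100:280,140:380,::-1],(800,600),interpolation=cv2.INTER_CUBIC))
p=snapshot("top")
for n,c,a,z,r in [("g","green",(601,411),.088,16),("y","yellow",(322,347),.094,22),("b","blue",(482,354),.1,26),("r","red",(304,238),.096,26)]:
    (u,v),ax,_=blob(p,c,a[0]*.64,a[1]*.64,r)[0]; print(n,at(p,u,v,z).round(4),np.round(ax,1))
```

```text
0.04707121289933271 [0.63819766 0.39823969 0.26617616] [ 0.07496503 -1.23510655  0.38816936]
g [ 0.3697 -0.314   0.088 ] [19.2 20.2]
y [0.467  0.1206 0.094 ] [23.8 24.9]
b [ 0.4557 -0.1296  0.1   ] [28.7 29.6]
r [0.6442 0.1573 0.096 ] [17.5 23.9]
```

View pics/s9.png

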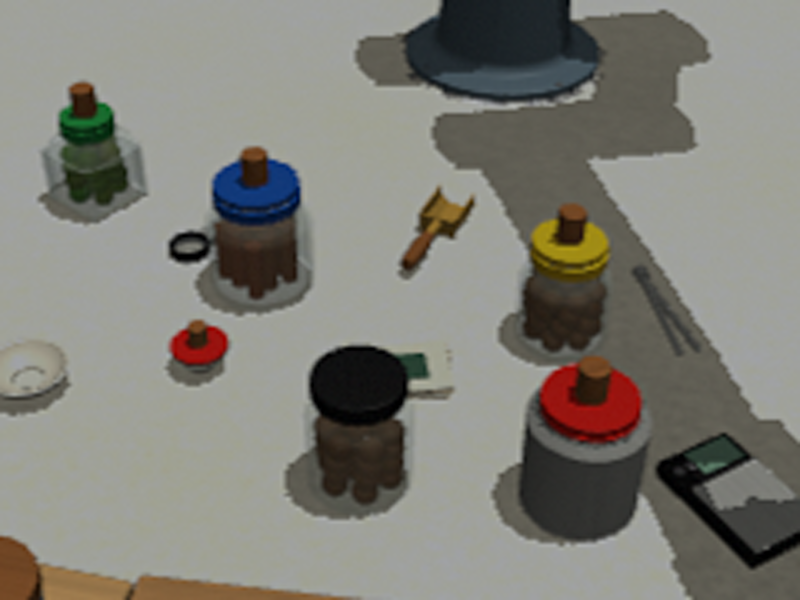

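All four lids sit level and down on their collars: green (85,120), blue (256,185), yellow (570,245), red (590,400). The scoop and the black-lid jar have not moved.

```bash
python3 -c "
from bench import *
print(close_job())"
```

```text
the job is handed in; nothing more can be done
None
```

I closed all three jars and the canister with their own lids, snapped the red lid home and handed the job in at about 28 s of the 112 s limit. The last picture showed every lid level and down, with the scoop and the black-lid jar undisturbed; the hand-in gave no verdict.

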